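Fit the burnishing wheel to the edge machine and hold it home

TASK

Swing the yellow guard of the edge-burnishing machine fully open by its red knob, until it stops. Then take the pale wooden burnishing wheel from the tool block, put its keyed shaft into the machine's hub, turn it until the key drops into the keyway, and push it fully home against the spring. Finish with the robot still holding it pressed fully home, so that I can do up the grub screw, and leave the black spare wheel, the jar and the mallet alone.

Things in the scene. Friction and masses are not known exactly. Their poses are not given: they have to be found in the camera images.
- guard (a joint): Hinge of the yellow steel guard on the machine, about a vertical axis, in rad: 0 closed (its 60 mm disc covers the hub's mouth, 6 mm above it), 1.57 fully open against its stop. It opens anticlockwise seen from above, starts between 0 and 0.2, and stays where it is left; moving it takes about 2 N at the knob.
- guard_hinge (a point): Point on the guard's vertical hinge axis at the top of the guard plate, 120 mm above the table and 65 mm from the hub's axis; it turns with the guard: its -y axis points along the plate's disc, its +y axis along the handle to the red knob.
- guard_knob (a point): Middle of the upright red round knob of the guard (20 mm in diameter, 36 mm tall, standing on the 4 mm thick, 18 mm wide handle strip whose top is 18 mm below this point). 70 mm from the hinge axis.
- machine: Grey housing of the burnishing machine, fixed to the table: 180 x 180 mm, 60 mm high. Origin on the table below the hub's axis; the housing extends 90 mm to each side along x, from -70 to +110 mm along y. The guard's hinge is at (0, 65 mm) in this frame.
- hub_mouth (a point): Centre of the mouth of the steel hub (52 mm in diameter, standing 50 mm above the housing), on its top face 110 mm above the table. z up, x points to the keyway, which a red mark on the rim shows. Round bore 18 mm across, keyway 7.6 mm wide reaching 14 mm from the axis. The spindle is braked: the hub turns only under more than 1.5 N m.
- plunger (a joint): Spring plunger in the bore, in m: 0 up, positive down. Its top is 24 mm below the mouth at 0; the wheel pressed fully home pushes it down 10 mm. It pushes back with 5 N at first and 11 N with the wheel home, so that a wheel let go rises again.
- burnisher: Pale wooden wheel, 44 mm in diameter, 30 mm high, about 0.2 to 0.26 kg with its steel arbor. Origin at the centre of the wheel's underside, the shoulder that lands on the hub's top face when home. z up, x points to the key's side, shown by red marks on the head. Starts upright in one of the tool block's two holes, underside 50 mm above the table.
- head (a point): Middle of the square aluminium head on top of the wheel, by which it is gripped: 26 x 26 mm with sides along the wheel's x and y, 36 mm tall, 30 to 66 mm above the wheel's underside (this point at 48 mm).
- shaft_tip (a point): Lower end of the wheel's round steel shaft: 16 mm in diameter, 34 mm long below the wheel's underside, chamfered tip. A key 6 mm wide runs along its upper 20 mm on the +x side, reaching 12.5 mm from the axis; the lowest 14 mm have no key and enter the bore at any angle.
- stand: Wooden tool block, fixed: 90 mm (x) by 200 mm (y), 50 mm high, origin at the centre of its underside; two holes 31 mm across at y = +50 and -50 mm, one wheel in each.
- spare: Spare wheel of black rubber, else same shape as the burnisher, in the other hole of the block. Leave alone.
- jar: Amber glass jar of edge dressing with a black lid, 60 mm in diameter, 65 mm high, origin at its underside. Leave alone.
- mallet: Mallet standing on its white head (66 mm in diameter, 75 mm high), dark wooden handle up to 190 mm. Origin at its underside. Leave alone.
Things that resemble listed ones, but are neither listed nor needed, are in the scene too. Leave any pink or purple look-alike of the burnisher alone.

How it is judged:
By the outcome, as a careful person would: the job done as asked, in the order asked, and still so for the second after the job is handed in, while the arm keeps its last pose, push and grip.
It also fails if it takes over 58 s, if anything falls off the work surface, if the arm or the gripper's body presses on something with over 40 N, if the wrist force passes 120 N, or if a joint passes its speed limit or range.

ROBOT

A 7-joint arm with a two-finger parallel gripper is mounted at the origin on the work surface. World frame = base frame: x ahead of the robot, y to its left, z up, the work surface at z = 0. Lengths are in m, angles in rad, forces in N, time in s.
With the tool pointing down it reaches from about 0.4 to 0.875 m from the base axis. Payload 19.3 kg.
Tool frame: the origin (TCP) lies midway between the tips of the shut fingers; the grasp point (between the pads) lies 19 mm behind it (bot.pinch_z is the distance from the TCP to the grasp point, in m); z points along the fingers, y is the line along which they close (so a half turn about z gives the same grasp; the last joint's range is limited). The gripper opens to 85 mm and grips with 20 to 120 N. Pads are 22 mm wide; open, the fingers measure 114 mm over their backs; the gripper's body (76 mm by 85 mm) begins 54 mm behind the grasp point. The pads swing forward as they close: fully open they stand 13 mm farther back than shut.
Start: joints at [1.104, 0.521, -0.036, 1.599, 0.021, 1.021, -0.113], TCP at [0.242, -0.576, 0.231] pointing down, gripper open.
Joint ranges: [-2.91, 2.91], [-0.3, 2.13], [-1.5, 1.42], [0.17, 2.43], [-1.26, 4.41], [0.16, 1.93], [-2.52, 2.52]. Speed limits (rad/s): [1.89, 1.89, 2.39, 2.39, 3.01, 3.01, 3.01].

INTERFACE

Orientations are given as [roll, pitch, yaw] about the fixed x, y, z axes, in that order (R = Rz(yaw) Ry(pitch) Rx(roll)).
In Python, from workcell import observe, viewer, bot gives the robot as it stands. The module is installed in compiled form; this text tells all that it offers.
- The arm moves only by the tool play_rows, never from a script. Its argument "motion" is a list of rows, each a list of 7 numbers: the shift along the tool's x, y, z in cm, then the turn, a rotation vector about the tool's x, y, z in rad, then the opening, from -1 (shut) to 1 (fully open), so that 0 is half open. A call has exactly 5 rows; each row is the pose to reach, as a shift and turn from the pose commanded when the call began, along the tool's axes at that moment; what a row does not reach only later rows make up. A row lasts 1/10 s, in which the tool goes at most 50 mm and 8.59 degrees, less where a joint would pass 70% of its speed; a pose out of reach is approached as far as the arm can. A call with a gripper value outside its range is refused whole. The fingers move at their own pace and stop on an object; "squeeze" is the grip in N (left out, the last holds). Time passes only in rows, so rows that repeat a pose let the fingers close, or fill a call up. It gives the time, the measured TCP pose, the force, the opening and the grip force at its end, in the units of the state.
- observe(): the state, without advancing time (a new reading comes with each control period).
- viewer.grab_frame(name): name is "scene" or "side" or "wrist"; returns (picture, depth): 420x560x3 uint8, red, green, blue; 420x560 float32, m along the optical axis (not along the pixel's ray), 0 where there is no reading.
- viewer.camera_info(name): a dict with "fx", "fy", "cx", "cy" (pixels), "R" (3x3) and "t" (3): a world point X has camera coordinates R X + t. Camera axes: x right, y down, z forward; pixel columns grow to the right and rows downward; lengths in m; the calibration is good to about 2 mm. The wrist camera is an equidistant fisheye: a pixel r from the principal point sees the ray r / f radians off the axis. A picture is of the moment at which its call begins: read the wrist's pose just before it. camera_info takes no time and is no camera call; for the wrist camera it gives the pose at the moment of the call.
- bot.job_done(): hands the job in; it is judged then, once.
The state is a dict: "clock": time; "qpos": joint angles; "qd": joint speeds; "joint_efforts": joint torques, N m; "position": TCP position; "tool_rot": TCP orientation; "force": force on the tool from outside, world axes, zero at the start; "moment": the same for the moment, N m; "grip_width": finger opening in m; "finger_force": force on a finger pad.
Only numpy, scipy, OpenCV 4.12 (cv2) and the standard library are available. Lean on these libraries where they do the work, as an engineer would, in place of code of your own. Each camera call takes 0.05 s, during which the arm holds its last target. There are 200 camera calls.

## Working session

There is one attempt and no reset: what is moved stays moved. The work goes in short steps, Python scripts to look and compute and a tool call to move; the robot and the scene stay as the last step left them, time stands still between calls to the robot, and variables do not carry over. Pictures are saved under pics/ and viewed, at most 10 in all, crops included, and the job is handed in when it is done.

Besides the shell and the picture viewer there is one more tool, called after "Request:" by a JSON object that holds its "name" and its "arguments", one argument or row to a line. play_rows: Moves the arm, as the interface text tells. Its arguments: {"type":"object","properties":{"motion":{"type":"array"},"squeeze":{"type":"number"}},"required":["motion"]}

```bash
mkdir -p pics; cat > h.py <<'E'
import numpy as np,cv2
from workcell import observe,viewer,bot
from scipy.spatial.transform import Rotation as Ro
def shot(n,f):
    i=viewer.camera_info(n);p,d=viewer.grab_frame(n);np.savez('pics/'+f,p=p,d=d,**{k:np.array(v) for k,v in i.items()})
    cv2.imwrite('pics/'+f+'.png',p[:,:,::-1]);return p,d,i
def load(f): 
    z=np.load('pics/'+f+'.npz');return z
def pt(z,u,v,fish=False,d=None,zw=None):
    x=(u-z['cx'])/z['fx'];y=(v-z['cy'])/z['fy']
    if fish:
        r=np.hypot(x,y)+1e-12;ray=np.array([np.sin(r)*x/r,np.sin(r)*y/r,np.cos(r)])
    else: ray=np.array([x,y,1.])
    R=z['R'];o=-R.T@z['t'];w=R.T@ray
    if zw is not None: return o+w*(zw-o[2])/w[2]
    if d is None: d=z['d'][int(v),int(u)]
    return o+w*d/ray[2]
def tr(target):  # world point -> shift in tool axes (cm)
    s=observe();R=rot(s);return R.T@(np.array(target)-s['position'])*100
def rot(s):
    q=s['tool_rot'];q=np.array(q)
    return q if q.shape==(3,3) else Ro.from_euler('xyz',q).as_matrix()
E
python3 -c "
from h import *
print(observe())
a=shot('scene','a')[0];b=shot('side','b')[0]
for n in 'ab':
    z=load(n);print(z['R'].round(2).tolist(),-z['R'].T@z['t'],z['fx'])
"
```

```text
{'clock': 0.0, 'qpos': array([ 1.10381813,  0.522007  , -0.03630254,  1.59998017,  0.02123223,
        1.02113172, -0.1128109 ]), 'qd': array([-0.00029512, -0.0016556 , -0.00018343, -0.00114009, -0.00146858,
        0.00043689,  0.00112405]), 'joint_efforts': array([-1.17417432e-03, -9.27132940e+01,  1.97933257e+00, -3.69943821e+01,
        1.78929884e-02,  8.14141065e-03,  4.41155976e-05]), 'position': array([ 0.24134565, -0.57615989,  0.23074037]), 'tool_rot': array([-3.14045835e+00,  1.21931354e-04,  3.96752184e-01]), 'force': array([-0.42011711,  0.37179366, -0.1093707 ]), 'moment': array([-0.01807401, -0.00533707, -0.02460553]), 'finger_force': 0.0, 'grip_width': 0.08507429776384277}
[[-0.85, 0.53, 0.01], [0.4, 0.65, -0.65], [-0.35, -0.54, -0.76]] [0.89874745 0.43592066 0.78408736] 385.0201468820518
[[-0.95, -0.31, 0.02], [-0.17, 0.47, -0.86], [0.26, -0.83, -0.5]] [0.32649575 0.86451788 0.65845997] 468.5823065674018
```

View pics/a.png

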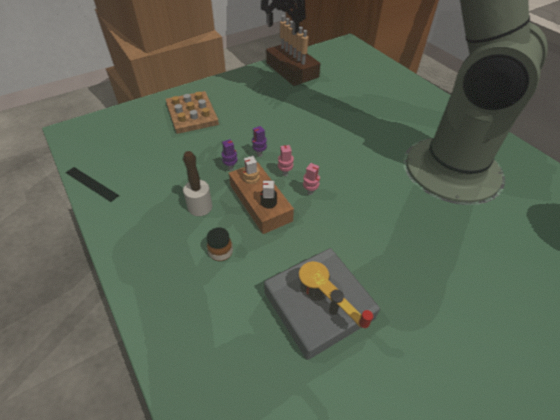

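View pics/b.png

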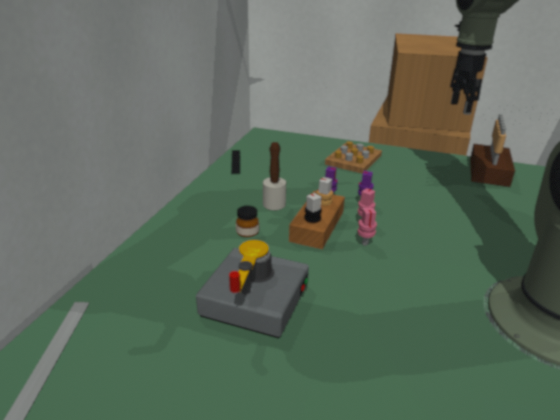

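The scene view shows the guard disc at (314,273), hinge post (337,297), red knob (366,319). The pale wheel's head is at (250,165) and the black spare at (268,190); the mallet is at (198,195) and the jar at (219,243). I'll enlarge these.

```bash
python3 -c "
from h import *
a=load('a');p=a['p'][:,:,::-1]
c1=cv2.resize(p[245:355,260:390],(650,550)[:2],interpolation=cv2.INTER_CUBIC)
c1=cv2.resize(p[245:355,255:385],None,fx=4,fy=4,interpolation=cv2.INTER_CUBIC)
c2=cv2.resize(p[145:235,225:295],None,fx=4,fy=4,interpolation=cv2.INTER_CUBIC)
im=np.zeros((440,800,3),np.uint8);im[:440,:520]=c1;im[:360,520:800]=c2
cv2.imwrite('pics/c.png',im)
for n,u,v in [('knobtop',367,315),('hinge top',337,296),('disc',314,272),('head',250,161),('spare',268,186),('jar',218,237),('mallet',190,157)]: print(n,pt(a,u,v).round(4))
for n,u,v in [('knob',235,275),('disc',254,248),('head',325,184)]: print(n,pt(load('b'),u,v).round(4))
"
```

```text
knobtop [0.6011 0.2659 0.1539]
hinge top [0.6095 0.1973 0.123 ]
disc [0.614  0.1288 0.119 ]
head [ 0.5588 -0.2303  0.116 ]
spare [ 0.5656 -0.1297  0.1153]
jar [ 0.7252 -0.0921  0.0643]
mallet [ 0.7056 -0.2471  0.1846]
knob [0.5978 0.2708 0.1557]
disc [0.616  0.1335 0.1194]
head [ 0.5532 -0.2192  0.109 ]
```

View pics/c.png

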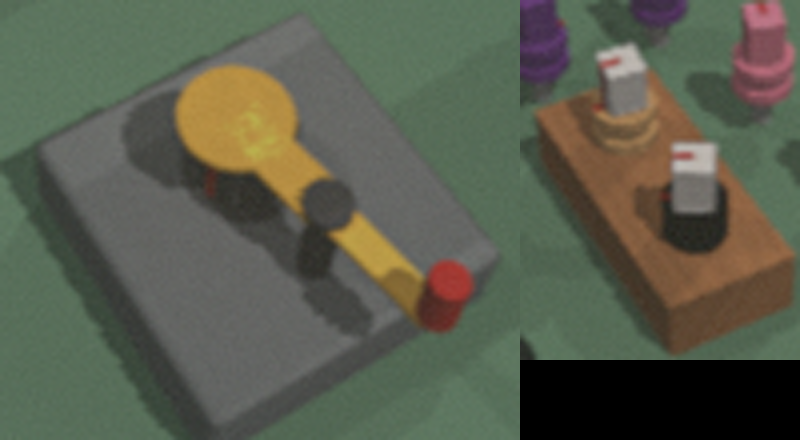

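The enlarged view shows the knob and hinge clearly. A red key mark sits under the disc at (307,290), and the red marks on the wheel's head are at its left edge (248,160). I'll work out the housing pose and the first move.

```bash
cat >> h.py <<'E'
def go(x,y,z,yaw=None):
    s=observe();R=rot(s);d=R.T@(np.array([x,y,z])-s['position'])*100
    rv=np.zeros(3)
    if yaw is not None: rv=Ro.from_matrix(R.T@Ro.from_euler('xyz',[np.pi,0,yaw]).as_matrix()).as_rotvec()
    print('t',round(s['clock'],2),'pos',s['position'].round(4),'rpy',np.round(s['tool_rot'],3),'F',s['force'].round(1),'M',s['moment'].round(2),'-> shift cm',d.round(2),'rv',rv.round(3),'steps',np.linalg.norm(d)/5,np.linalg.norm(rv)/.15)
E
python3 -c "
from h import *
a=load('a');q=[np.array(pt(a,255+x/4,245+y/4,zw=.06))[:2] for x,y in [(40,150),(305,15),(498,255),(215,430)]]
print(np.round(q,4).tolist(),np.mean(q,0))
for i in range(4): e=q[(i+1)%4]-q[i];print(np.linalg.norm(e),np.degrees(np.arctan2(e[1],e[0])))
for x,y in [(560,110),(660,65),(795,255),(680,340)]: print(pt(a,225+(x-520)/4,145+y/4,zw=.05).round(3))
print(pt(a,255+210/4,245+180/4,zw=.108))
go(.6,.267,.26,1.71)
"
```

```text
[[0.6932, 0.0672], [0.5189, 0.0719], [0.5259, 0.2437], [0.7006, 0.2405]] [0.60965628 0.15581557]
0.17436525070938103 178.4631367477003
0.1718846314162942 87.66504786172901
0.17466141152192644 -1.0477614089656146
0.1733797001116478 -92.42384751388745
[ 0.583 -0.277  0.05 ]
[ 0.502 -0.28   0.05 ]
[ 0.519 -0.082  0.05 ]
[ 0.616 -0.062  0.05 ]
[0.64433719 0.15052821 0.108     ]
t 0.1 pos [ 0.2414 -0.5762  0.2308] rpy [-3.141  0.     0.397] F [-0.2 -0.2  0.2] M [-0.01  0.01  0.03] -> shift cm [ 65.66 -63.92  -2.86] rv [-1.000e-03 -1.000e-03 -1.313e+00] steps 18.335475898877863 8.754951658821382
```

Request:
{"name": "play_rows", "arguments": {
  "motion": [
    [3.3, -3.2, -0.2, 0, 0, 0, 1],
    [6.6, -6.4, -0.4, 0, 0, 0, 1],
    [9.9, -9.6, -0.6, 0, 0, 0, 1],
    [13.2, -12.8, -0.8, 0, 0, 0, 1],
    [16.5, -16, -1, 0, 0, 0, 1]
  ]
}}

```text
clock: 0.6
position: [0.3321, -0.3633, 0.2412]
tool_rot: [-3.141, 0.0, 0.397]
force: [1.7, -0.3, 1.0]
grip_width: 0.0852
finger_force: 0.0
```

Request:
{"name": "play_rows", "arguments": {
  "motion": [
    [3.3, -3.2, -0.2, 0, 0, 0, 1],
    [6.6, -6.4, -0.4, 0, 0, 0, 1],
    [9.9, -9.6, -0.6, 0, 0, 0, 1],
    [13.2, -12.8, -0.8, 0, 0, 0, 1],
    [16.5, -16, -1, 0, 0, 0, 1]
  ]
}}

```text
clock: 1.1
position: [0.4225, -0.152, 0.2514]
tool_rot: [3.141, 0.0, 0.397]
force: [0.3, -1.0, 0.1]
grip_width: 0.0851
finger_force: 0.0
```

Request:
{"name": "play_rows", "arguments": {
  "motion": [
    [3.3, -3.2, 0, 0, 0, 0, 1],
    [6.6, -6.4, 0, 0, 0, 0, 1],
    [9.9, -9.6, 0, 0, 0, 0, 1],
    [13.2, -12.8, 0, 0, 0, 0, 1],
    [16.5, -16, 0, 0, 0, 0, 1]
  ]
}}

```text
clock: 1.6
position: [0.5129, 0.0593, 0.2512]
tool_rot: [3.142, 0.0, 0.397]
force: [0.7, -1.7, 0.9]
grip_width: 0.0854
finger_force: 0.0
```

Request:
{"name": "play_rows", "arguments": {
  "motion": [
    [2.5, -2.4, 0, 0, 0, -0.14, 1],
    [5, -4.8, 0, 0, 0, -0.28, 1],
    [7.5, -7.2, 0, 0, 0, -0.42, 1],
    [9, -9, 0, 0, 0, -0.56, 1],
    [9, -9, 0, 0, 0, -0.7, 1]
  ]
}}

```text
clock: 2.1
position: [0.5607, 0.1789, 0.2508]
tool_rot: [-3.14, -0.001, 1.106]
force: [-1.0, -1.1, -0.2]
grip_width: 0.0856
finger_force: 0.0
```

```bash
python3 -c "
from h import *
go(.6,.267,.22,1.71)
shot('wrist','d')
"
```

```text
t 2.1 pos [0.5607 0.1789 0.2508] rpy [-3.140e+00 -1.000e-03  1.106e+00] F [-1.  -1.1 -0.2] M [-0.01 -0.06  0.02] -> shift cm [ 9.63 -0.43  3.09] rv [-0.001 -0.002 -0.604] steps 2.024273511951031 4.0252770606581745
```

View pics/d.png

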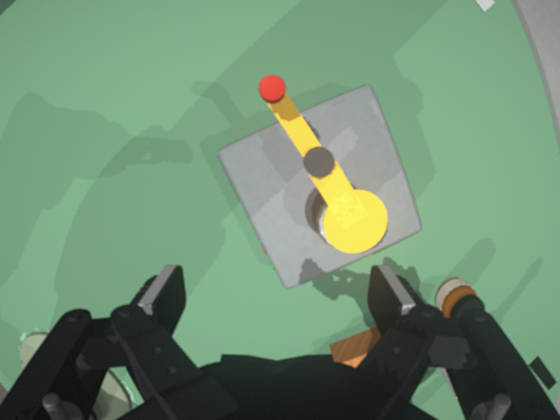

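The wrist view shows the knob top (272,88), post (319,162), disc (354,221) and the housing corners.

```bash
python3 -c "
from h import *
a=load('d')
k=pt(a,272,88,True,zw=.156);h=pt(a,319,161,True,zw=.126);d=pt(a,354,221,True,zw=.12)
print(k,h,d,np.linalg.norm((k-h)[:2]),np.linalg.norm((d-h)[:2]),np.linalg.norm((k-d)[:2]))
q=[pt(a,x,y,True,zw=.06)[:2] for x,y in [(220,152),(370,86),(421,229),(288,287)]];print(np.round(q,3).tolist(),np.mean(q,0))
for i in range(4): e=q[(i+1)%4]-q[i];print(np.linalg.norm(e),np.degrees(np.arctan2(e[1],e[0])))
print(np.degrees(np.arctan2(*(d-k)[1::-1])))
go(k[0],k[1],.2,1.71)
"
```

```text
[0.60025208 0.26683903 0.156     ] [0.60911836 0.19849314 0.126     ] [0.61565832 0.13452888 0.12      ] 0.06891859094204994 0.06429772311107736 0.13320408476640447
[[0.526, 0.242], [0.696, 0.236], [0.69, 0.064], [0.52, 0.071]] [0.60827886 0.15323203]
0.17079368064460587 -2.0176168526131257
0.1717710527543296 -91.99997514918898
0.17018484627884561 177.92878995096936
0.1716131335822975 88.20333554401714
-83.35836609602194
t 2.15 pos [0.5606 0.177  0.2506] rpy [-3.14   0.     1.114] F [ 1.  -1.2 -0.9] M [-0.04 -0.02  0.09] -> shift cm [ 9.81 -0.4   5.06] rv [-0.001 -0.    -0.596] steps 2.2098485247979944 3.9733540885415284
```

Request:
{"name": "play_rows", "arguments": {
  "motion": [
    [2.5, -0.1, 1.2, 0, 0, -0.12, 1],
    [5, -0.2, 2.4, 0, 0, -0.24, 1],
    [7.5, -0.3, 3.6, 0, 0, -0.36, 1],
    [9.8, -0.4, 5, 0, 0, -0.48, 1],
    [9.8, -0.4, 5, 0, 0, -0.6, 1]
  ]
}}

```text
clock: 2.65
position: [0.6013, 0.2664, 0.1989]
tool_rot: [-3.139, -0.001, 1.701]
force: [-0.9, -0.9, -0.4]
grip_width: 0.0853
finger_force: 0.0
```

```bash
python3 -c "
from h import *
go(.6002,.2668,.128,1.71)
"
```

```text
t 2.65 pos [0.6013 0.2664 0.1989] rpy [-3.139e+00 -1.000e-03  1.701e+00] F [-0.9 -0.9 -0.4] M [-0.05  0.05  0.04] -> shift cm [ 0.05 -0.09  7.09] rv [-0.003 -0.001 -0.009] steps 1.4182746781601343 0.06497213514204199
```

Request:
{"name": "play_rows", "arguments": {
  "motion": [
    [0, -0.1, 2.5, 0, 0, 0, 1],
    [0, -0.1, 5, 0, 0, 0, 1],
    [0, -0.1, 7, 0, 0, 0, 0.5],
    [0, -0.1, 7, 0, 0, 0, -0.5],
    [0, -0.1, 7, 0, 0, 0, -1]
  ],
  "squeeze": 20
}}

```text
clock: 3.15
position: [0.6011, 0.264, 0.1317]
tool_rot: [-3.141, 0.0, 1.695]
force: [0.1, 0.4, 0.6]
grip_width: 0.0437
finger_force: 0.0
```

Request:
{"name": "play_rows", "arguments": {
  "motion": [
    [0, 0, 0, 0, 0, 0, -1],
    [0, 0, 0, 0, 0, 0, -1],
    [0, 0, 0, 0, 0, 0, -1],
    [0, 0, 0, 0, 0, 0, -1],
    [0, 0, 0, 0, 0, 0, -1]
  ]
}}

```text
clock: 3.65
position: [0.6015, 0.2644, 0.1326]
tool_rot: [3.14, -0.0, 1.696]
force: [-1.8, -1.4, 6.9]
grip_width: 0.0192
finger_force: 21.9
```

```bash
cat >> h.py <<'E'
def arc(c,angs):
    # tool-frame rows for rotation about vertical axis at c by ccw angles
    s=observe();R=rot(s);p=s['position']
    for t in angs:
        Q=Ro.from_euler('z',t).as_matrix();cc=np.array([*c,p[2]])
        print((R.T@(cc+Q@(p-cc)-p)*100).round(2), Ro.from_matrix(R.T@Q@R).as_rotvec().round(2))
E
python3 -c "
from h import *
go(.6,.267,.128,1.71); arc((.609,.1985),[.14,.28,.42,.56,.7])
"
```

```text
t 3.65 pos [0.6015 0.2644 0.1326] rpy [ 3.14  -0.     1.696] F [-1.8 -1.4  6.9] M [-0.14  0.28 -0.04] -> shift cm [ 0.28 -0.12  0.46] rv [ 0.002 -0.    -0.014] steps 0.10970682652294757 0.09246678264837907
[-0.05 -0.93 -0.  ] [ 0.    0.   -0.14]
[-0.24 -1.84 -0.  ] [ 0.    0.   -0.28]
[-0.54 -2.71 -0.  ] [ 0.    0.   -0.42]
[-0.97 -3.54 -0.01] [ 0.    0.   -0.56]
[-1.51 -4.29 -0.01] [ 0.   0.  -0.7]
```

Request:
{"name": "play_rows", "arguments": {
  "motion": [
    [0, -0.9, -0.2, 0, 0, -0.14, -1],
    [-0.2, -1.8, -0.2, 0, 0, -0.28, -1],
    [-0.5, -2.7, -0.2, 0, 0, -0.42, -1],
    [-1, -3.5, -0.2, 0, 0, -0.56, -1],
    [-1.5, -4.3, -0.2, 0, 0, -0.7, -1]
  ]
}}

```text
clock: 4.15
position: [0.5595, 0.2435, 0.1329]
tool_rot: [-3.141, -0.0, 2.402]
force: [3.3, -1.3, -15.6]
grip_width: 0.019
finger_force: 21.6
```

```bash
python3 -c "
from h import *
go(.6,.267,.128,1.71); arc((.609,.1985),[.14,.28,.42,.56,.7])
"
```

```text
t 4.15 pos [0.5595 0.2435 0.1329] rpy [-3.141 -0.     2.402] F [  3.3  -1.3 -15.6] M [-0.3  -0.83 -0.06] -> shift cm [-1.41  4.46  0.49] rv [-0.001 -0.     0.692] steps 0.9416387705614303 4.6165148013907
[-0.07 -0.93  0.  ] [ 0.   -0.   -0.14]
[-0.26 -1.85  0.  ] [ 0.   -0.   -0.28]
[-0.58 -2.73  0.  ] [ 0.   -0.   -0.42]
[-1.03 -3.55  0.  ] [ 0.   -0.   -0.56]
[-1.58 -4.31  0.  ] [ 0.  -0.  -0.7]
```

Request:
{"name": "play_rows", "arguments": {
  "motion": [
    [-0.1, -0.9, 0.1, 0, 0, -0.14, -1],
    [-0.3, -1.8, 0.1, 0, 0, -0.28, -1],
    [-0.6, -2.7, 0.1, 0, 0, -0.42, -1],
    [-1, -3.5, 0.1, 0, 0, -0.56, -1],
    [-1.5, -4.2, 0.1, 0, 0, -0.68, -1]
  ]
}}

```text
clock: 4.65
position: [0.5415, 0.2032, 0.1327]
tool_rot: [3.141, -0.001, 3.083]
force: [-8.7, 2.8, -0.4]
grip_width: 0.0187
finger_force: 22.9
```

```bash
python3 -c "
from h import *
go(.6,.267,.128,1.71); arc((.609,.1985),[.05,.1,.14])
"
```

```text
t 4.65 pos [0.5415 0.2032 0.1327] rpy [ 3.141e+00 -1.000e-03  3.083e+00] F [-8.7  2.8 -0.4] M [0.64 1.78 0.01] -> shift cm [-5.47  6.71  0.46] rv [-1.000e-03 -1.000e-03  1.373e+00] steps 1.7343243604485117 9.153313555204159
[-0.   -0.34 -0.  ] [ 0.    0.   -0.05]
[-0.03 -0.68 -0.  ] [ 0.   0.  -0.1]
[-0.06 -0.94 -0.  ] [ 0.    0.   -0.14]
```

Request:
{"name": "play_rows", "arguments": {
  "motion": [
    [0.1, -0.2, 0, 0, 0, -0.03, -1],
    [0.1, -0.3, 0, 0, 0, -0.05, -1],
    [0.1, -0.4, 0, 0, 0, -0.06, -1],
    [0.1, -0.5, 0, 0, 0, -0.06, -1],
    [0.1, -0.5, 0, 0, 0, -0.06, -1]
  ]
}}

```text
clock: 5.15
position: [0.5411, 0.1988, 0.1327]
tool_rot: [3.141, -0.0, 3.137]
force: [-4.9, 4.2, -0.7]
grip_width: 0.0191
finger_force: 22.8
```

Request:
{"name": "play_rows", "arguments": {
  "motion": [
    [0, -0.1, 0, 0, 0, 0, -1],
    [0, -0.2, 0, 0, 0, 0, -1],
    [0, -0.3, 0, 0, 0, 0, -1],
    [0, -0.4, 0, 0, 0, 0, -1],
    [0, -0.4, 0, 0, 0, 0, -1]
  ]
}}

```text
clock: 5.65
position: [0.5411, 0.1984, 0.1329]
tool_rot: [3.135, 0.001, 3.139]
force: [0.0, 25.2, -13.7]
grip_width: 0.0188
finger_force: 22.4
```

Request:
{"name": "play_rows", "arguments": {
  "motion": [
    [0, 0.1, 0, 0, 0, 0, -1],
    [0, 0.2, 0, 0, 0, 0, -0.5],
    [0, 0.2, 0, 0, 0, 0, 0],
    [0, 0.2, 0, 0, 0, 0, 0.5],
    [0, 0.2, 0, 0, 0, 0, 1]
  ]
}}

```text
clock: 6.15
position: [0.5417, 0.1957, 0.1325]
tool_rot: [-3.141, 0.0, 3.136]
force: [-0.6, 0.3, -0.3]
grip_width: 0.0644
finger_force: 0.0
```

Request:
{"name": "play_rows", "arguments": {
  "motion": [
    [0, 0.2, 0, 0, 0, 0, 1],
    [0, 0.2, -2, 0, 0, 0, 1],
    [0, 0.2, -6, 0, 0, 0, 1],
    [0, 0.2, -10, 0, 0, 0, 1],
    [0, 0.2, -14, 0, 0, 0, 1]
  ]
}}

```text
clock: 6.65
position: [0.5412, 0.198, 0.2739]
tool_rot: [3.142, -0.0, 3.137]
force: [1.5, -0.6, -0.2]
grip_width: 0.0857
finger_force: 0.0
```

```bash
python3 -c "
from h import *
go(.558,-.05,.27,1.37)
print(observe()['qpos'].round(2))
shot('wrist','e');p=load('e')['p']
"
```

```text
t 6.65 pos [0.5412 0.198  0.2739] rpy [ 3.142 -0.     3.137] F [ 1.5 -0.6 -0.2] M [-0.01 -0.03 -0.01] -> shift cm [ -1.8  -24.79   0.39] rv [-0.    -0.     1.767] steps 4.971240436379644 11.77858775102832
[ 0.25  0.59 -1.05  1.65  0.54  1.23  0.64]
```

View pics/e.png

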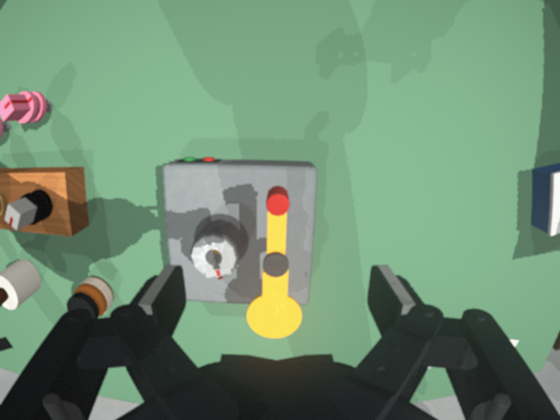

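The guard is at its stop. The hub mouth is at about (214,258), with its red mark near (220,274). I'll enlarge it.

```bash
python3 -c "
from h import *
z=load('e');p=z['p'][:,:,::-1]
cv2.imwrite('pics/f.png',cv2.resize(p[225:295,180:255],None,fx=8,fy=8,interpolation=cv2.INTER_CUBIC))
k=pt(z,278,197,True,zw=.156);h=pt(z,275,263,True,zw=.126);d=pt(z,275,317,True,zw=.12);print(k,h,d)
"
```

```text
[0.53213104 0.20060321 0.156     ] [0.60599195 0.19761691 0.126     ] [0.67475458 0.19716914 0.12      ]
```

View pics/f.png

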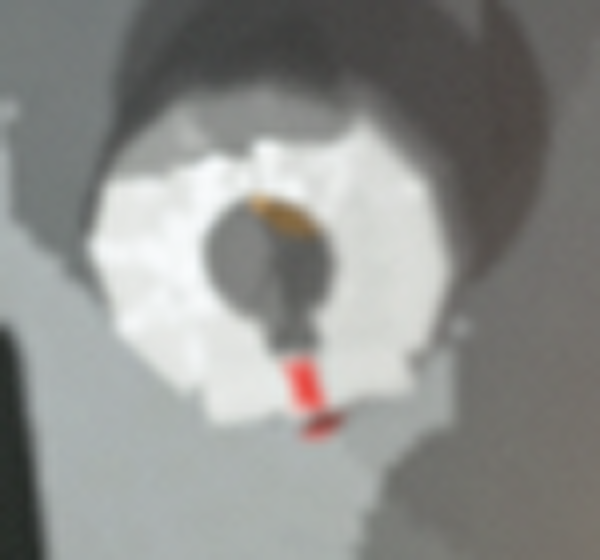

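Request:
{"name": "play_rows", "arguments": {
  "motion": [
    [0, -4, -0.6, 0, 0, 0.14, 1],
    [0, -8, -1.2, 0, 0, 0.28, 1],
    [0, -12, -1.8, 0, 0, 0.42, 1],
    [0, -16, -2.4, 0, 0, 0.56, 1],
    [0, -20, -3, 0, 0, 0.7, 1]
  ]
}}

```text
clock: 7.2
position: [0.5403, -0.0037, 0.3028]
tool_rot: [3.142, 0.001, 2.431]
force: [0.4, -0.6, -1.1]
grip_width: 0.085
finger_force: 0.0
```

```bash
python3 -c "
from h import *
z=load('e');c=pt(z,213.6,257.4,True,zw=.11);m=pt(z,180+310/8,225+408/8,True,zw=.11);m2=pt(z,180+297/8,225+362/8,True,zw=.11);o=pt(z,180+271/8,225+253/8,True,zw=.11)
print(c,o,m,m2,[np.degrees(np.arctan2(*(q-c)[1::-1])) for q in (m,m2)])
go(.55,-.23,.30,1.2)
"
```

```text
[0.60738826 0.13335611 0.11      ] [0.60649432 0.13371851 0.11      ] [0.62924492 0.13725836 0.11      ] [0.62236515 0.13601449 0.11      ] [np.float64(10.122829527684615), np.float64(10.065125780244117)]
t 7.2 pos [ 0.5403 -0.0037  0.3028] rpy [3.142e+00 1.000e-03 2.431e+00] F [ 0.4 -0.6 -1.1] M [ 0.04 -0.01  0.  ] -> shift cm [-15.5  -16.51   0.28] rv [0.    0.    1.231] steps 4.530024588417006 8.204890296425818
```

Request:
{"name": "play_rows", "arguments": {
  "motion": [
    [-3.1, -3.3, 0, 0, 0, 0.14, 1],
    [-6.2, -6.6, 0, 0, 0, 0.28, 1],
    [-9.3, -9.9, 0, 0, 0, 0.42, 1],
    [-12.4, -13.2, 0, 0, 0, 0.56, 1],
    [-15.5, -16.5, 0, 0, 0, 0.7, 1]
  ]
}}

```text
clock: 7.7
position: [0.5514, -0.2301, 0.3025]
tool_rot: [3.141, 0.001, 1.731]
force: [0.9, -0.0, 0.1]
grip_width: 0.0853
finger_force: 0.0
```

Request:
{"name": "play_rows", "arguments": {
  "motion": [
    [0, 0, 0, 0, 0, 0.13, 1],
    [0, 0, 0, 0, 0, 0.26, 1],
    [0, 0, 0, 0, 0, 0.39, 1],
    [0, 0, 0, 0, 0, 0.52, 1],
    [0, 0, 0, 0, 0, 0.52, 1]
  ]
}}

```text
clock: 8.2
position: [0.5517, -0.228, 0.3024]
tool_rot: [3.141, 0.0, 1.214]
force: [-1.2, 0.7, 0.2]
grip_width: 0.0854
finger_force: 0.0
```

```bash
python3 -c "
from h import *
go(.558,-.23,.30,1.2)
print(observe()['qpos'].round(2))
shot('wrist','g');p=load('g')['p']
"
```

```text
t 8.2 pos [ 0.5517 -0.228   0.3024] rpy [3.141 0.    1.214] F [-1.2  0.7  0.2] M [ 0.   -0.05  0.02] -> shift cm [0.03 0.66 0.24] rv [0.    0.    0.014] steps 0.14073256688720132 0.09539359933016944
[ 0.7   0.46 -0.58  1.57  0.27  1.19 -0.29]
```

View pics/g.png

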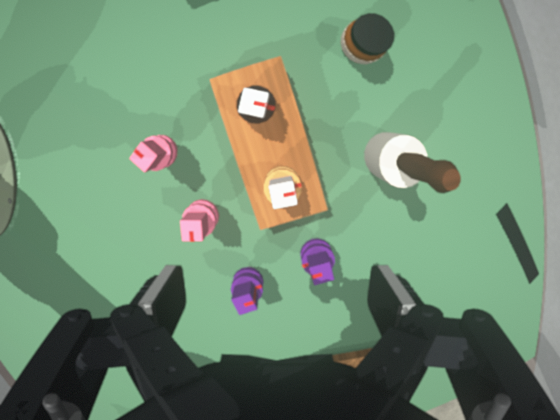

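The wrist view shows the block, with the pale wheel's head at (283,193), its red mark pointing right, and the black spare at (255,103).

```bash
python3 -c "
from h import *
z=load('g');p=z['p'][:,:,::-1]
cv2.imwrite('pics/i.png',cv2.resize(p[160:220,250:320],None,fx=8,fy=8,interpolation=cv2.INTER_CUBIC))
"
```

```text
(no output)
```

View pics/i.png

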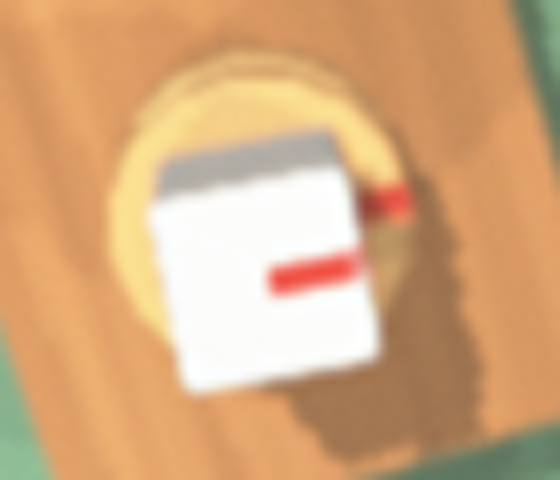

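```bash
python3 -c "
from h import *
z=load('g')
q=[pt(z,250+x/8,160+y/8,True,zw=.116)[:2] for x,y in [(150,205),(345,168),(380,355),(190,392)]];c=np.mean(q,0);print(np.round(q,4).tolist(),c)
for i in range(4): e=q[(i+1)%4]-q[i];print(np.linalg.norm(e),np.degrees(np.arctan2(e[1],e[0])))
m=[pt(z,250+x/8,160+y/8,True,zw=.116)[:2] for x,y in [(270,282),(358,266)]];e=m[1]-m[0];print(np.degrees(np.arctan2(e[1],e[0])))
go(c[0],c[1],.17,1.2)
"
```

```text
[[0.5457, -0.2199], [0.5709, -0.2241], [0.5668, -0.2491], [0.5417, -0.2452]] [ 0.55627539 -0.23455879]
0.02561611472396317 -9.401008505499163
0.025406239596958043 -99.26857672383822
0.025443099946651806 171.02947812566043
0.025598389827158306 81.11929519050433
-9.741290439291294
t 8.25 pos [ 0.5517 -0.2279  0.3024] rpy [3.141 0.    1.22 ] F [ 0.1 -0.8  0.7] M [ 0.02 -0.02  0.05] -> shift cm [-0.46  0.65 13.24] rv [0.   0.   0.02] steps 2.6524505405976306 0.13061206591595845
```

Request:
{"name": "play_rows", "arguments": {
  "motion": [
    [-0.1, 0.2, 3, 0, 0, -0.1, 1],
    [-0.3, 0.4, 6, 0, 0, -0.19, 1],
    [-0.5, 0.65, 9, 0, 0, -0.19, 1],
    [-0.5, 0.65, 12, 0, 0, -0.19, 1],
    [-0.5, 0.65, 13.2, 0, 0, -0.19, 1]
  ]
}}

```text
clock: 8.75
position: [0.5549, -0.2348, 0.1678]
tool_rot: [-3.139, -0.001, 1.41]
force: [0.2, -0.5, 0.3]
grip_width: 0.0854
finger_force: 0.0
```

```bash
python3 -c "
from h import *
go(.5563,-.2346,.086,1.41)
"
```

```text
t 8.75 pos [ 0.5549 -0.2348  0.1678] rpy [-3.139e+00 -1.000e-03  1.410e+00] F [ 0.2 -0.5  0.3] M [-0.01  0.06  0.02] -> shift cm [0.03 0.16 8.18] rv [-0.003 -0.001  0.   ] steps 1.6360552228818512 0.021366552725082574
```

Request:
{"name": "play_rows", "arguments": {
  "motion": [
    [0, 0.15, 2.5, 0, 0, 0, 1],
    [0, 0.15, 5, 0, 0, 0, 1],
    [0, 0.15, 7, 0, 0, 0, 1],
    [0, 0.15, 8.2, 0, 0, 0, 0.5],
    [0, 0.15, 8.2, 0, 0, 0, 0]
  ],
  "squeeze": 60
}}

```text
clock: 9.25
position: [0.5572, -0.2351, 0.0875]
tool_rot: [-3.14, -0.0, 1.408]
force: [-0.2, -0.6, 0.2]
grip_width: 0.0589
finger_force: 0.0
```

Request:
{"name": "play_rows", "arguments": {
  "motion": [
    [0, 0, 0, 0, 0, 0, -0.4],
    [0, 0, 0, 0, 0, 0, -0.7],
    [0, 0, 0, 0, 0, 0, -1],
    [0, 0, 0, 0, 0, 0, -1],
    [0, 0, 0, 0, 0, 0, -1]
  ]
}}

```text
clock: 9.75
position: [0.5581, -0.2356, 0.0895]
tool_rot: [3.14, 0.0, 1.407]
force: [-1.8, 1.2, 8.0]
grip_width: 0.0247
finger_force: 62.6
```

```bash
python3 -c "
from h import *
go(.5563,-.2346,.2,1.41);print(observe()['grip_width'],observe()['finger_force'])
"
```

```text
t 9.75 pos [ 0.5581 -0.2356  0.0895] rpy [3.14  0.    1.407] F [-1.8  1.2  8. ] M [0.12 0.26 0.01] -> shift cm [  0.06  -0.17 -11.05] rv [ 0.002  0.001 -0.003] steps 2.210604354790138 0.024086294015028275
0.024728092206876617 62.56103038787842
```

Request:
{"name": "play_rows", "arguments": {
  "motion": [
    [0, 0, -1.5, 0, 0, 0, -1],
    [0, 0, -4, 0, 0, 0, -1],
    [0, 0, -8, 0, 0, 0, -1],
    [0, 0, -12, 0, 0, 0, -1],
    [0, 0, -16, 0, 0, 0, -1]
  ]
}}

```text
clock: 10.25
position: [0.5572, -0.2351, 0.2512]
tool_rot: [3.141, -0.0, 1.407]
force: [1.1, -1.0, -3.6]
grip_width: 0.0253
finger_force: 61.2
```

```bash
python3 -c "
from h import *
go(.607,.1335,.25,1.41);print(observe()['grip_width'],observe()['qpos'].round(2))
"
```

```text
t 10.25 pos [ 0.5572 -0.2351  0.2512] rpy [ 3.141 -0.     1.407] F [ 1.1 -1.  -3.6] M [-0.02 -0.05 -0.  ] -> shift cm [37.17 -1.09  0.12] rv [ 0.001 -0.    -0.003] steps 7.4380777100626405 0.018803908675547987
0.02528996705252576 [ 0.72  0.53 -0.61  1.61  0.33  1.11 -0.14]
```

Request:
{"name": "play_rows", "arguments": {
  "motion": [
    [3.7, -0.1, 0, 0, 0, 0, -1],
    [7.4, -0.2, 0, 0, 0, 0, -1],
    [11.1, -0.3, 0, 0, 0, 0, -1],
    [14.8, -0.4, 0, 0, 0, 0, -1],
    [18.5, -0.5, 0, 0, 0, 0, -1]
  ]
}}

```text
clock: 10.75
position: [0.5827, -0.0505, 0.2497]
tool_rot: [3.141, 0.0, 1.407]
force: [0.5, -1.1, -2.0]
grip_width: 0.0249
finger_force: 61.4
```

Request:
{"name": "play_rows", "arguments": {
  "motion": [
    [3.7, -0.1, 0, 0, 0, 0, -1],
    [7.4, -0.2, 0, 0, 0, 0, -1],
    [11.1, -0.3, 0, 0, 0, 0, -1],
    [14.8, -0.4, 0, 0, 0, 0, -1],
    [18.6, -0.6, 0, 0, 0, 0, -1]
  ]
}}

```text
clock: 11.25
position: [0.6072, 0.1338, 0.2497]
tool_rot: [3.141, -0.0, 1.407]
force: [1.0, 0.3, -1.9]
grip_width: 0.0247
finger_force: 61.4
```

```bash
python3 -c "
from h import *
go(.607,.1335,.195,1.41)
p,d,i=shot('wrist','j')
cv2.imwrite('pics/j.png',cv2.resize(p[150:420,140:420,::-1],None,fx=2,fy=2,interpolation=cv2.INTER_CUBIC))
"
```

```text
t 11.25 pos [0.6072 0.1338 0.2497] rpy [ 3.141 -0.     1.407] F [ 1.   0.3 -1.9] M [ 0.02 -0.05  0.02] -> shift cm [-0.04 -0.02  5.47] rv [ 0.001 -0.    -0.003] steps 1.0931175236216402 0.022421105429472763
```

View pics/j.png

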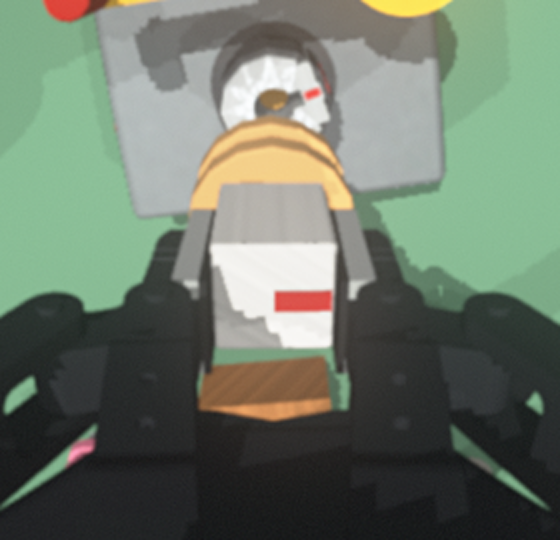

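The wheel is held with its mark to the right. Head top corners in the crop are (212,243), (336,242), (333,347), (216,347), and the hub bore is at (274,100). I'll compute the offset between them.

```bash
python3 -c "
from h import *
z=load('j')
for zz in (.274,.2765,.279):
  q=[pt(z,140+x/2,150+y/2,True,zw=zz)[:2] for x,y in [(212,243),(336,242),(333,347),(216,347)]];print(np.round(q,4).tolist(),np.mean(q,0).round(4),[np.linalg.norm(q[i]-q[i-1]).round(4) for i in range(4)])
print(pt(z,140+274/2,150+99/2,True,zw=.11))
# wheel rim (top, z): wheel top edge centre
e=q[1]-q[0];print(np.degrees(np.arctan2(e[1],e[0])))
"
```

```text
[[0.5966, 0.1485], [0.6216, 0.1446], [0.6177, 0.1185], [0.5922, 0.1227]] [0.607  0.1336] [np.float64(0.0261), np.float64(0.0253), np.float64(0.0264), np.float64(0.0259)]
[[0.5971, 0.1497], [0.6215, 0.1458], [0.6178, 0.1203], [0.5927, 0.1245]] [0.6073 0.1351] [np.float64(0.0256), np.float64(0.0248), np.float64(0.0258), np.float64(0.0254)]
[[0.5975, 0.1509], [0.6215, 0.1471], [0.6178, 0.1221], [0.5933, 0.1262]] [0.6075 0.1366] [np.float64(0.025), np.float64(0.0242), np.float64(0.0253), np.float64(0.0248)]
[0.60782514 0.13620512 0.11      ]
-8.905241544202273
```

Request:
{"name": "play_rows", "arguments": {
  "motion": [
    [0.05, 0, 2, 0, 0, 0, -1],
    [0.05, 0, 4, 0, 0, 0, -1],
    [0.05, 0, 5.5, 0, 0, 0, -1],
    [0.05, 0, 6, 0, 0, 0, -1],
    [0.05, 0, 6, 0, 0, 0, -1]
  ]
}}

```text
clock: 11.8
position: [0.6072, 0.1328, 0.1884]
tool_rot: [-3.141, 0.0, 1.407]
force: [0.2, -0.1, -1.5]
grip_width: 0.0251
finger_force: 61.4
```

Request:
{"name": "play_rows", "arguments": {
  "motion": [
    [0, 0, 0.3, 0, 0, 0, -1],
    [0, 0, 0.5, 0, 0, 0, -1],
    [0, 0, 0.7, 0, 0, 0, -1],
    [0, 0, 0.8, 0, 0, 0, -1],
    [0, 0, 0.8, 0, 0, 0, -1]
  ]
}}

```text
clock: 12.3
position: [0.6074, 0.1329, 0.1804]
tool_rot: [3.141, 0.0, 1.407]
force: [-0.3, -0.9, -1.9]
grip_width: 0.0248
finger_force: 61.6
```

Request:
{"name": "play_rows", "arguments": {
  "motion": [
    [0, 0, 0.2, 0, 0, 0, -1],
    [0, 0, 0.4, 0, 0, 0, -1],
    [0, 0, 0.6, 0, 0, 0, -1],
    [0, 0, 0.7, 0, 0, 0, -1],
    [0, 0, 0.7, 0, 0, 0, -1]
  ]
}}

```text
clock: 12.8
position: [0.6074, 0.1327, 0.1731]
tool_rot: [3.142, 0.0, 1.407]
force: [3.2, -3.1, -3.4]
grip_width: 0.0248
finger_force: 61.1
```

Request:
{"name": "play_rows", "arguments": {
  "motion": [
    [0, 0, 0.1, 0, 0, 0, -1],
    [0, 0, 0.2, 0, 0, 0, -1],
    [0, 0, 0.25, 0, 0, 0, -1],
    [0, 0, 0.3, 0, 0, 0, -1],
    [0, 0, 0.3, 0, 0, 0, -1]
  ]
}}

```text
clock: 13.3
position: [0.6074, 0.1328, 0.1703]
tool_rot: [3.141, 0.0, 1.407]
force: [2.4, -4.4, -0.4]
grip_width: 0.0252
finger_force: 61.6
```

Request:
{"name": "play_rows", "arguments": {
  "motion": [
    [-0.05, 0.03, 0, 0, 0, 0, -1],
    [-0.05, 0.03, 0.1, 0, 0, 0, -1],
    [-0.05, 0.03, 0.2, 0, 0, 0, -1],
    [-0.05, 0.03, 0.2, 0, 0, 0, -1],
    [-0.05, 0.03, 0.2, 0, 0, 0, -1]
  ]
}}

```text
clock: 13.8
position: [0.6076, 0.1327, 0.1686]
tool_rot: [3.141, -0.0, 1.407]
force: [0.0, -2.6, 6.0]
grip_width: 0.025
finger_force: 62.3
```

Request:
{"name": "play_rows", "arguments": {
  "motion": [
    [0, 0, 0, 0, 0, -0.08, -1],
    [0, 0, 0.02, 0, 0, -0.16, -1],
    [0, 0, 0.04, 0, 0, -0.22, -1],
    [0, 0, 0.04, 0, 0, -0.27, -1],
    [0, 0, 0.04, 0, 0, -0.27, -1]
  ]
}}

```text
clock: 14.3
position: [0.6074, 0.1327, 0.1677]
tool_rot: [-3.141, -0.001, 1.678]
force: [2.4, -1.7, -1.8]
grip_width: 0.0254
finger_force: 61.5
```

Request:
{"name": "play_rows", "arguments": {
  "motion": [
    [0, 0, 0.03, 0, 0, -0.03, -1],
    [0, 0, 0.06, 0, 0, -0.05, -1],
    [0, 0, 0.1, 0, 0, -0.07, -1],
    [0, 0, 0.1, 0, 0, -0.07, -1],
    [0, 0, 0.1, 0, 0, -0.07, -1]
  ]
}}

```text
clock: 14.8
position: [0.6074, 0.1326, 0.1668]
tool_rot: [-3.141, -0.0, 1.747]
force: [2.3, -1.0, -2.0]
grip_width: 0.0251
finger_force: 61.2
```

```bash
python3 -c "
from h import *
go(.607,.133,.149,1.75)"
```

```text
t 14.8 pos [0.6074 0.1326 0.1668] rpy [-3.141 -0.     1.747] F [ 2.3 -1.  -2. ] M [-0.09 -0.21  0.03] -> shift cm [ 0.05 -0.03  1.78] rv [-0.    -0.    -0.003] steps 0.35599993400926166 0.0234489522015985
```

Request:
{"name": "play_rows", "arguments": {
  "motion": [
    [0, 0, 0.1, 0, 0, 0, -1],
    [0, 0, 0.25, 0, 0, 0, -1],
    [0, 0, 0.4, 0, 0, 0, -1],
    [0, 0, 0.5, 0, 0, 0, -1],
    [0, 0, 0.5, 0, 0, 0, -1]
  ]
}}

```text
clock: 15.3
position: [0.6074, 0.1325, 0.1617]
tool_rot: [-3.141, -0.0, 1.747]
force: [0.0, -0.1, -2.3]
grip_width: 0.0251
finger_force: 61.3
```

Key is in. I'll turn the wheel slightly either way to confirm by torque, while descending.

Request:
{"name": "play_rows", "arguments": {
  "motion": [
    [0, 0, 0.2, 0, 0, 0, -1],
    [0, 0, 0.4, 0, 0, 0, -1],
    [0, 0, 0.6, 0, 0, 0, -1],
    [0, 0, 0.8, 0, 0, 0, -1],
    [0, 0, 0.8, 0, 0, 0, -1]
  ]
}}

```text
clock: 15.8
position: [0.6076, 0.1326, 0.1539]
tool_rot: [3.141, -0.0, 1.747]
force: [-0.6, -0.7, 5.7]
grip_width: 0.0251
finger_force: 62.4
```

```bash
python3 -c "
from h import *
go(.607,.133,.149,1.75)"
```

```text
t 15.8 pos [0.6076 0.1326 0.1539] rpy [ 3.141 -0.     1.747] F [-0.6 -0.7  5.7] M [-0.09  0.3  -0.  ] -> shift cm [ 0.05 -0.05  0.49] rv [ 0.    -0.    -0.003] steps 0.09957074212438102 0.021209232551146415
```

Request:
{"name": "play_rows", "arguments": {
  "motion": [
    [0, 0, 0.1, 0, 0, 0, -1],
    [0, 0, 0.2, 0, 0, 0, -1],
    [0, 0, 0.3, 0, 0, 0, -1],
    [0, 0, 0.4, 0, 0, 0, -1],
    [0, 0, 0.4, 0, 0, 0, -1]
  ],
  "squeeze": 90
}}

```text
clock: 16.3
position: [0.6077, 0.1326, 0.1502]
tool_rot: [3.141, -0.0, 1.747]
force: [-1.3, -0.3, 8.2]
grip_width: 0.0243
finger_force: 90.7
```

Request:
{"name": "play_rows", "arguments": {
  "motion": [
    [0, 0, 0.05, 0, 0, 0, -1],
    [0, 0, 0.1, 0, 0, 0, -1],
    [0, 0, 0.15, 0, 0, 0, -1],
    [0, 0, 0.15, 0, 0, 0, -1],
    [0, 0, 0.15, 0, 0, 0, -1]
  ]
}}

```text
clock: 16.8
position: [0.6077, 0.1326, 0.1496]
tool_rot: [3.141, 0.0, 1.747]
force: [-6.3, -2.5, 20.7]
grip_width: 0.0245
finger_force: 92.4
```

Request:
{"name": "play_rows", "arguments": {
  "motion": [
    [0, 0, 0.05, 0, 0, 0, -1],
    [0, 0, 0.05, 0, 0, 0, -1],
    [0, 0, 0.05, 0, 0, 0, -1],
    [0, 0, 0.05, 0, 0, 0, -1],
    [0, 0, 0.05, 0, 0, 0, -1]
  ]
}}

```text
clock: 17.3
position: [0.6077, 0.1327, 0.1495]
tool_rot: [3.14, 0.0, 1.747]
force: [-8.7, -3.7, 26.5]
grip_width: 0.0245
finger_force: 93.4
```

```bash
python3 -c "
from h import *
go(.607,.133,.149,1.75)
a=shot('scene','k')[0][225:345,240:390,::-1];b=shot('side','l')[0][200:320,180:330,::-1]
cv2.imwrite('pics/m.png',cv2.resize(np.hstack([a,b]),None,fx=2.6,fy=2.6,interpolation=cv2.INTER_CUBIC))
"
```

```text
t 17.3 pos [0.6077 0.1327 0.1495] rpy [3.14  0.    1.747] F [-8.7 -3.7 26.5] M [-0.77  2.2  -0.01] -> shift cm [ 0.04 -0.07  0.05] rv [ 0.001  0.    -0.003] steps 0.01922240779637348 0.02368535884502815
```

View pics/m.png

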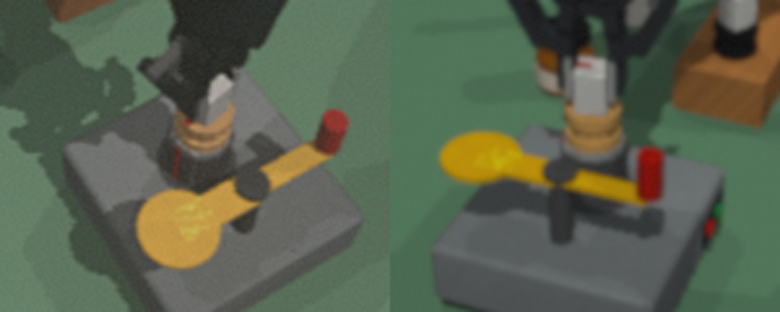

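The picture shows the shoulder down on the hub's face with no gap, the red marks lined up, and the guard fully open. The push has built up to 26 N with no further travel, so I'm handing in.

```bash
python3 -c "
from workcell import bot
print(bot.job_done())"
```

```text
the job is handed in; nothing more can be done
None
```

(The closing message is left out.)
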